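# Turn round the run: intake rack to analyser feed rack

## Robot

A 7-joint arm with a two-finger parallel gripper is mounted at the origin on the work surface. World frame = base frame: x ahead of the robot, y to its left, z up, the work surface at z = 0. Lengths are in m, angles in rad, forces in N, time in s.
With the tool pointing down it reaches from about 0.425 to 0.95 m from the base axis. Payload 16.7 kg.
Tool frame: the origin (TCP) lies at the centre of the arm's flange, where the gripper is bolted on; the fingertips stand 199 mm ahead of it and the grasp point (between the pads) lies 180 mm ahead of it; z points along the fingers, y is the line along which they close (so a half turn about z gives the same grasp; the last joint's range is limited). The gripper opens to 94 mm and grips with 3 to 60 N. Pads are 16 mm wide; open, the fingers measure 119 mm over their backs; the gripper's body (75 mm by 177 mm) begins 78 mm behind the grasp point.
Start: joints at [-1.419, 0.426, 0.074, 1.606, -0.034, 1.111, -0.067], TCP at [0.201, 0.644, 0.405] pointing down, gripper open.
Joint ranges: [-2.85, 2.85], [-0.5, 2.14], [-1.23, 1.37], [0.21, 2.46], [-1.02, 4.16], [0.16, 2.05], [-2.73, 2.73]. Speed limits (rad/s): [1.89, 1.89, 2.39, 2.39, 3.01, 3.01, 3.01].

## Interface

Orientations are given as a unit quaternion [x, y, z, w].
In Python, from bench import env gives the robot as it stands. The module is installed in compiled form; this text tells all that it offers.
- The arm moves only by the shell command python3 -m pendant 'ROWS' [FORCE]. ROWS is JSON, a list that holds one entry, the list of rows, each a list of 7 numbers: the turn, a rotation vector about the world's x, y, z in degrees, then the shift along the world's x, y, z in mm, then the opening, from 0 (shut) to 1 (fully open). A call has 1 to 12 rows; each row is the pose to reach, as a shift and turn from the pose commanded when the call began; what a row does not reach only later rows make up. A row lasts 1/10 s, in which the tool goes at most 50 mm and 8.59 degrees, less where a joint would pass 70% of its speed; a pose out of reach is approached as far as the arm can. A call with a gripper value outside its range is refused whole. The fingers move at their own pace and stop on an object; FORCE is the grip in N (left out, the last holds). Time passes only in rows, so rows that repeat a pose let the fingers close. It gives the time, the measured TCP pose, the force, the opening and the grip force at its end, in the units of the state.
- env.get_obs(): the state, without advancing time (a new reading comes with each control period).
- env.get_image(name): name is "scene" or "top" or "wrist"; returns a dict with "frame" (400x640x3 uint8, red, green, blue), "intrinsics" (3x3 intrinsics, pixels), "T" (4x4, takes a point from camera to world coordinates); the wrist camera has in their place "mount" (4x4, takes a point from camera to tool coordinates, whose origin is the TCP and whose axes are the flange's). Camera axes: x right, y down, z forward; pixel columns grow to the right and rows downward; lengths in m; the calibration is good to about 2 mm. The wrist camera is an equidistant fisheye: a pixel r from the principal point sees the ray r / f radians off the axis. A picture is of the moment at which its call begins: read the wrist's pose just before it. There is no depth.
- env.close_job(): hands the job in; it is judged then, once.
The state is a dict: "clock": time; "joints": joint angles; "joint_vel": joint speeds; "effort": joint torques, N m; "ee_pos": TCP position; "tcp_rot": TCP orientation; "wrist_force": force on the tool from outside, world axes, zero at the start; "wrist_torque": the same for the moment, N m; "opening": finger opening in m; "finger_force": force on a finger pad.
Only numpy, scipy, OpenCV 4.12 (cv2) and the standard library are available. Lean on these libraries where they do the work, as an engineer would, in place of code of your own. Each camera call takes 0.05 s, during which the arm holds its last target. There are 200 camera calls.

## Task

Move the four sample bottles from the grey intake rack into the white feed rack of the analyser, in reverse order: the bottle that stands next to the magenta end of the intake rack goes into the feed rack's cell farthest from its own magenta end, the next one into the next cell, and so on, until the bottle farthest from the intake rack's magenta end stands next to the feed rack's magenta end. Keep the bottles upright all the way and leave each one standing fully down on the floor of its own cell.

Things in the scene. Friction and masses are not known exactly. Their poses are not given: they have to be found in the camera images.
- red_bottle (a point): Centre (half-way up, on the axis) of the loose red-capped sample bottle: a white plastic bottle 90 mm tall, 60 to 130 g, z up along its axis. Straight round body 34 mm in diameter from the foot to 62 mm up, then a narrower neck and a cap 28 mm in diameter from 72 to 90 mm up. This point is 45 mm above the foot. It starts upright in a cell of the grey intake rack.
- yellow_bottle (a point): Centre (half-way up, on the axis) of the loose yellow-capped sample bottle: a white plastic bottle 90 mm tall, 60 to 130 g, z up along its axis. Straight round body 34 mm in diameter from the foot to 62 mm up, then a narrower neck and a cap 28 mm in diameter from 72 to 90 mm up. This point is 45 mm above the foot. It starts upright in a cell of the grey intake rack.
- green_bottle (a point): Centre (half-way up, on the axis) of the loose green-capped sample bottle: a white plastic bottle 90 mm tall, 60 to 130 g, z up along its axis. Straight round body 34 mm in diameter from the foot to 62 mm up, then a narrower neck and a cap 28 mm in diameter from 72 to 90 mm up. This point is 45 mm above the foot. It starts upright in a cell of the grey intake rack.
- blue_bottle (a point): Centre (half-way up, on the axis) of the loose blue-capped sample bottle: a white plastic bottle 90 mm tall, 60 to 130 g, z up along its axis. Straight round body 34 mm in diameter from the foot to 62 mm up, then a narrower neck and a cap 28 mm in diameter from 72 to 90 mm up. This point is 45 mm above the foot. It starts upright in a cell of the grey intake rack.
- tag_red: Fixed flat red tag, 24 x 44 x 3 mm, on the ledge of the grey intake rack; origin at the centre of its underside, axes parallel to the rack's. It marks the cell from which the red-capped bottle comes (cell centre 47 mm from the tag along +x of the rack) and stays there.
- tag_yellow: Fixed flat yellow tag, 24 x 44 x 3 mm, on the ledge of the grey intake rack; origin at the centre of its underside, axes parallel to the rack's. It marks the cell from which the yellow-capped bottle comes (cell centre 47 mm from the tag along +x of the rack) and stays there.
- tag_green: Fixed flat green tag, 24 x 44 x 3 mm, on the ledge of the grey intake rack; origin at the centre of its underside, axes parallel to the rack's. It marks the cell from which the green-capped bottle comes (cell centre 47 mm from the tag along +x of the rack) and stays there.
- tag_blue: Fixed flat blue tag, 24 x 44 x 3 mm, on the ledge of the grey intake rack; origin at the centre of its underside, axes parallel to the rack's. It marks the cell from which the blue-capped bottle comes (cell centre 47 mm from the tag along +x of the rack) and stays there.
- intake: Grey intake rack, fixed, 66 x 286 mm, plus an 8 mm high ledge along its -x side with the tags. Four cells in a row along y, centres at x = 0, y = -99, -33, 33, 99 mm, each 58 (x) x 62 mm inside; cell floor 6 mm and 4 mm thick walls 22 mm above the bench. A magenta block 18 mm long, 30 mm high closes the +y end. Origin: centre of the underside, z up. Bottles start here.
- feed: White feed rack, fixed, 66 x 286 mm, no ledge, empty at the start. Four cells in a row along y, centres at x = 0, y = -99, -33, 33, 99 mm, each 58 (x) x 62 mm inside; cell floor 6 mm and 4 mm thick walls 22 mm above the bench. A magenta block 18 mm long, 30 mm high closes the +y end. Origin: centre of the underside, z up. 

How it is judged:
At the end, for the whole second after the job is handed in: Each bottle stands in the feed cell that mirrors its starting cell (intake y becomes feed -y), within 16 mm of the cell's centre along each rack axis, its foot within 6 mm of the cell floor, tilted less than 0.12 rad and at rest (((y of tag_red in the frame of intake between -0.119 and -0.079 m and y of red_bottle in the frame of feed between 0.083 and 0.115 m) or (y of tag_red in the frame of intake between -0.053 and -0.013 m and y of red_bottle in the frame of feed between 0.017 and 0.049 m) or (y of tag_red in the frame of intake between 0.013 and 0.053 m and y of red_bottle in the frame of feed between -0.049 and -0.017 m) or (y of tag_red in the frame of intake between 0.079 and 0.119 m and y of red_bottle in the frame of feed between -0.115 and -0.083 m)) and x of red_bottle in the frame of feed between -0.016 and 0.016 m and z of red_bottle in the frame of feed between 0.045 and 0.056 m and angle between each of red_bottle, yellow_bottle, green_bottle, blue_bottle's own z axis and vertical below 0.12 rad and linear speed of each of bottle_red, bottle_yellow, bottle_green, bottle_blue below 0.02 m/s and ((y of tag_yellow in the frame of intake between -0.119 and -0.079 m and y of yellow_bottle in the frame of feed between 0.083 and 0.115 m) or (y of tag_yellow in the frame of intake between -0.053 and -0.013 m and y of yellow_bottle in the frame of feed between 0.017 and 0.049 m) or (y of tag_yellow in the frame of intake between 0.013 and 0.053 m and y of yellow_bottle in the frame of feed between -0.049 and -0.017 m) or (y of tag_yellow in the frame of intake between 0.079 and 0.119 m and y of yellow_bottle in the frame of feed between -0.115 and -0.083 m)) and x of yellow_bottle in the frame of feed between -0.016 and 0.016 m and z of yellow_bottle in the frame of feed between 0.045 and 0.056 m and ((y of tag_green in the frame of intake between -0.119 and -0.079 m and y of green_bottle in the frame of feed between 0.083 and 0.115 m) or (y of tag_green in the frame of intake between -0.053 and -0.013 m and y of green_bottle in the frame of feed between 0.017 and 0.049 m) or (y of tag_green in the frame of intake between 0.013 and 0.053 m and y of green_bottle in the frame of feed between -0.049 and -0.017 m) or (y of tag_green in the frame of intake between 0.079 and 0.119 m and y of green_bottle in the frame of feed between -0.115 and -0.083 m)) and x of green_bottle in the frame of feed between -0.016 and 0.016 m and z of green_bottle in the frame of feed between 0.045 and 0.056 m and ((y of tag_blue in the frame of intake between -0.119 and -0.079 m and y of blue_bottle in the frame of feed between 0.083 and 0.115 m) or (y of tag_blue in the frame of intake between -0.053 and -0.013 m and y of blue_bottle in the frame of feed between 0.017 and 0.049 m) or (y of tag_blue in the frame of intake between 0.013 and 0.053 m and y of blue_bottle in the frame of feed between -0.049 and -0.017 m) or (y of tag_blue in the frame of intake between 0.079 and 0.119 m and y of blue_bottle in the frame of feed between -0.115 and -0.083 m)) and x of blue_bottle in the frame of feed between -0.016 and 0.016 m and z of blue_bottle in the frame of feed between 0.045 and 0.056 m); the robot touches nothing.
It fails at once if a bottle is tipped over (more than 0.7 rad) (angle between any of red_bottle, yellow_bottle, green_bottle, blue_bottle's own z axis and vertical above 0.7 rad).
It also fails if it takes over 115 s, if anything falls off the work surface, if the arm or the gripper's body presses on something with over 40 N, if the wrist force passes 120 N, or if a joint passes its speed limit or range.

## Working session

There is one attempt and no reset: what is moved stays moved. The work goes in short steps, Python scripts to look and compute and a shell command to move; the robot and the scene stay as the last step left them, time stands still between calls to the robot, and variables do not carry over. Pictures are saved under pics/ and viewed, at most 14 in all, crops included, and the job is handed in when it is done.

```bash
mkdir -p pics
python3 - <<'E'
from bench import env
import cv2,pickle
o=env.get_obs();print(o)
d={}
for n in("scene","top","wrist"):
    r=env.get_image(n);d[n]=r;cv2.imwrite(f"pics/{n}0.png",r["frame"][:,:,::-1])
    print(n,r["intrinsics"],r.get("T"),r.get("mount"))
pickle.dump((o,d),open("d0.pkl","wb"))
E
```

```text
{'clock': 0.0, 'joints': array([-1.41851558,  0.42672174,  0.07387596,  1.60661507, -0.03410367,
        1.11077694, -0.06708688]), 'joint_vel': array([ 2.27674770e-03,  1.08303937e-03, -1.21898833e-03,  1.01033826e-04,
        1.60122940e-05, -1.98393933e-04,  1.67633796e-03]), 'effort': array([-5.33485163e-04, -9.35828590e+01,  3.66587676e+00, -4.54201019e+01,
       -4.89632261e-02,  2.03732494e-02,  1.50533142e-04]), 'ee_pos': array([0.20059422, 0.64431095, 0.40397949]), 'tcp_rot': array([ 1.50339798e-01,  9.88634183e-01, -6.28839165e-04, -4.51685320e-05]), 'wrist_force': array([-0.23241488,  0.27681156, -0.4748334 ]), 'wrist_torque': array([ 0.03185301,  0.00233358, -0.0109224 ]), 'finger_force': 0.0, 'opening': 0.09417522375573119}
scene [[516.87116834   0.         322.721493  ]
 [  0.         516.87116834 196.62018352]
 [  0.           0.           1.        ]] [[ 0.61433346  0.59485625 -0.51840181  1.14383879]
 [ 0.78904404 -0.46149531  0.40550164 -0.50173191]
 [ 0.00197518 -0.65815509 -0.75287979  0.95866152]
 [ 0.          0.          0.          1.        ]] None
top [[434.08727762   0.         310.57475729]
 [  0.         434.08727762 193.72544326]
 [  0.           0.           1.        ]] [[ 0.02559735 -0.99673433  0.07658623  0.48387744]
 [-0.9995868  -0.02652212 -0.01108218 -0.0101471 ]
 [ 0.01307722 -0.07627091 -0.99700137  0.9018719 ]
 [ 0.          0.          0.          1.        ]] None
wrist [[309.70691629   0.         316.69378122]
 [  0.         309.70691629 205.98177124]
 [  0.           0.           1.        ]] None [[ 2.72293003e-04 -9.73331539e-01 -2.29402793e-01  6.64340216e-02]
 [ 9.99999963e-01  2.62939131e-04  7.13419561e-05  1.46452888e-03]
 [-9.12040497e-06 -2.29402804e-01  9.73331574e-01  2.03356358e-02]
 [ 0.00000000e+00  0.00000000e+00  0.00000000e+00  1.00000000e+00]]
```

View pics/top0.png

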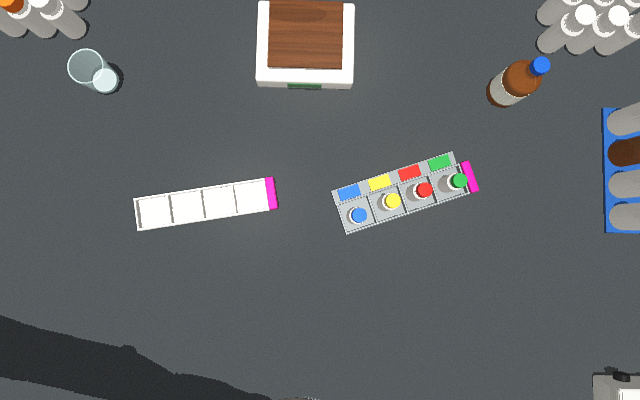

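View pics/scene0.png

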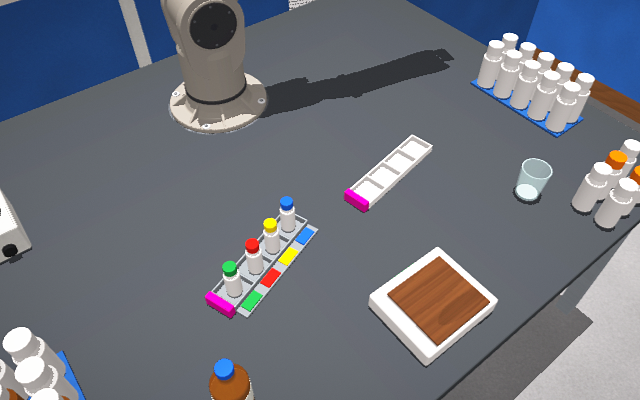

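The top view shows the intake rack on the right, with caps blue (359,215), yellow (392,201), red (423,190) and green (460,181). Green stands beside the magenta end at (471,177). The feed rack is on the left with its magenta end at (271,193). The scene view shows the same order.

Next I'll fit poses to the colour blobs in both views.

```bash
cat > h.py <<'E'
import numpy as np,cv2
from scipy.optimize import least_squares
RNG={'red':[(0,6),(174,180)],'yellow':[(22,34)],'green':[(55,80)],'blue':[(100,115)],'magenta':[(145,168)]}
def blob(im,col,seed,smin=110):
    hsv=cv2.cvtColor(im,cv2.COLOR_RGB2HSV);m=np.zeros(im.shape[:2],np.uint8)
    for a,b in RNG[col]: m|=cv2.inRange(hsv,(a,smin,60),(b,255,255))
    n,l,s,c=cv2.connectedComponentsWithStats(m)
    i=1+np.argmin(np.hypot(*(c[1:]-seed).T)+1e3*(s[1:,4]<12));return l==i,c[i],s[i,4]
def proj(P,r):
    T=np.linalg.inv(r["T"]);p=P@T[:3,:3].T+T[:3,3];q=p@r["intrinsics"].T;return q[:,:2]/q[:,2:]
def hullc(P,r):
    h=cv2.convexHull(proj(P,r).astype(np.float32));m=cv2.moments(h);return np.array([m['m10'],m['m01']])/m['m00']
def box(x0,x1,y0,y1,z0,z1): return np.array([[x,y,z] for x in(x0,x1) for y in(y0,y1) for z in(z0,z1)])
a=np.linspace(0,2*np.pi,40)
CAP=np.vstack([np.c_[.014*np.cos(a),.014*np.sin(a),0*a+z] for z in(.027,.045)]) # about bottle centre
def rz(t): c,s=np.cos(t),np.sin(t);return np.array([[c,-s,0],[s,c,0],[0,0,1]])
E
python3 - <<'E'
from h import *
import pickle
o,d=pickle.load(open("d0.pkl","rb"))
T,S=d["top"],d["scene"]
caps={'blue':((359,215),(287,203)),'yellow':((392,201),(270,225)),'red':((423,190),(252,245)),'green':((460,181),(230,268))}
tags={'blue':((348,193),(306,236)),'yellow':((379,183),(289,256)),'red':((409,172),(271,278)),'green':((439,162),(252,299))}
mag={'intake':((471,177),(220,303)),'feed':((271,193),(357,200))}
def fit(model,obs):
    f=lambda p:np.r_[hullc(model+p,T)-obs[0],hullc(model+p,S)-obs[1]]
    r=least_squares(f,[.45,0,.03],x_scale=.05);return r.x,np.sqrt(2*r.cost/4)
cen={}
for k in caps:
    b=[blob(x["frame"],k,s) for x,s in zip((T,S),caps[k])]
    t=[blob(x["frame"],k,s) for x,s in zip((T,S),tags[k])]
    x,e=fit(CAP,[q[1] for q in b]);y,e2=fit(np.zeros((1,3))+box(-.012,.012,-.022,.022,0,.003)@rz(np.radians(-161)).T,[q[1] for q in t])
    cen[k]=(x,y);print(k,'bottle',x.round(4),'res%.2f'%e,'tag',y.round(4),'res%.2f'%e2,[q[2] for q in b+t],[q[1].round() for q in b+t])
for k in mag:
    b=[blob(x["frame"],k2,s) for k2,x,s in zip(('magenta',)*2,(T,S),mag[k])]
    yaw=np.radians(-161 if k=='intake' else -172)
    x,e=fit(box(-.033,.033,-.009,.009,0,.03)@rz(yaw).T,[q[1] for q in b]);print(k,'magenta',x.round(4),e,[q[2] for q in b])
# feed white rack: hull of white+magenta
ob=[]
for r,s in zip((T,S),((204,204),(390,175))):
    im=r["frame"];m=(im.min(2)>120).astype(np.uint8)
    mm=blob(im,'magenta',mag['feed'][len(ob)])[0]
    m=cv2.morphologyEx(m|mm.astype(np.uint8),cv2.MORPH_CLOSE,np.ones((5,5)))
    n,l,st,c=cv2.connectedComponentsWithStats(m);i=1+np.argmin(np.hypot(*(c[1:]-s).T)+1e3*(st[1:,4]<500))
    h=cv2.convexHull(cv2.findNonZero((l==i).astype(np.uint8)));ob.append((h,cv2.moments(h)));print(st[i])
full=box(-.033,.033,-.134,.152,0,.022)
full=np.vstack([full,box(-.033,.033,.134,.152,0,.03)])
def mom(m):
    c=np.array([m['m10'],m['m01']])/m['m00'];th=.5*np.arctan2(2*m['mu11'],m['mu20']-m['mu02']);return np.r_[c,np.sqrt(m['m00']),60*th]
for name,md in(('asym',full),('centred',full-[0,.009,0])):
    def f(p):
        R=[]
        for r,(h,mo) in zip((T,S),ob):
            q=cv2.convexHull(proj(md@rz(p[3]).T+p[:3],r).astype(np.float32));e=mom(cv2.moments(q))-mom(mo);R.append(e)
        return np.concatenate(R)
    r=least_squares(f,[.46,.24,0,np.radians(-172)],x_scale=[.05,.05,.05,.1]);print(name,r.x[:3].round(4),np.degrees(r.x[3]),r.fun.round(2))
    for y in(-.099,-.033,.033,.099): print('  cell',y,(rz(r.x[3])@[0,y,0]+r.x[:3]).round(4))
tg=np.array([cen[k][1] for k in('blue','yellow','red','green')]);v=(tg[3]-tg[0]);yaw=np.arctan2(-v[0],v[1])
print('intake yaw',np.degrees(yaw),np.linalg.norm(v));
for k in cen: print(k,'bottle in tag frame',(rz(-yaw)@(cen[k][0]-cen[k][1])).round(4))
q=o['tcp_rot'];from scipy.spatial.transform import Rotation as Ro
print(Ro.from_quat(q).as_matrix().round(4))
E
```

```text
blue bottle [ 0.5095 -0.1098  0.054 ] res0.37 tag [ 0.5561 -0.0934 -0.0127] res2.97 [np.int32(178), np.int32(160), np.int32(250), np.int32(184)] [array([359., 215.]), array([286., 203.]), array([349., 192.]), array([304., 236.])]
yellow bottle [ 0.5386 -0.1723  0.0539] res0.36 tag [ 0.5691 -0.1743 -0.0972] res14.06 [np.int32(188), np.int32(171), np.int32(250), np.int32(199)] [array([392., 200.]), array([270., 225.]), array([379., 182.]), array([288., 256.])]
red bottle [ 0.56   -0.2318  0.0529] res0.33 tag [ 0.5739 -0.0811 -0.0372] res44.56 [np.int32(199), np.int32(184), np.int32(244), np.int32(219)] [array([424., 190.]), array([252., 245.]), array([409., 172.]), array([270., 277.])]
green bottle [ 0.5797 -0.2976  0.0536] res0.37 tag [ 0.6237 -0.2784  0.0494] res6.24 [np.int32(193), np.int32(190), np.int32(240), np.int32(235)] [array([459., 180.]), array([229., 268.]), array([439., 162.]), array([251., 300.])]
intake magenta [ 0.6023 -0.3383  0.0336] 4.233961324952248 [np.int32(307), np.int32(423)]
feed magenta [0.5525 0.0599 0.0064] 0.6148729320085281 [np.int32(313), np.int32(335)]

[... 215 characters left out ...]
 0.0045]
  cell 0.033 [0.5314 0.1692 0.0045]
  cell 0.099 [0.5441 0.1044 0.0045]
centred [ 0.5255  0.1959 -0.0055] -168.74635803634007 [-0.81  0.71 -0.52 -0.83 -0.96  1.48 -0.32 -0.81]
  cell -0.099 [ 0.5061  0.293  -0.0055]
  cell -0.033 [ 0.519   0.2283 -0.0055]
  cell 0.033 [ 0.5319  0.1636 -0.0055]
  cell 0.099 [ 0.5448  0.0988 -0.0055]
intake yaw -159.9343874182036 0.2065398337981377
blue bottle in tag frame [ 0.0494 -0.0006  0.0666]
yellow bottle in tag frame [ 0.028  -0.0123  0.1511]
red bottle in tag frame [0.0648 0.1368 0.0901]
green bottle in tag frame [0.0478 0.0029 0.0042]
[[-9.548e-01  2.973e-01 -3.000e-04]
 [ 2.973e-01  9.548e-01 -1.200e-03]
 [-1.000e-04 -1.300e-03 -1.000e+00]]
```

Bottles, from the two-view fit: green (0.580,-0.298), red (0.560,-0.232), yellow (0.539,-0.172), blue (0.510,-0.110), with centres at z≈0.053. The feed rack is at (0.525,0.202) with yaw -169°. Now swinging over to the green bottle.

```bash
python3 -m pendant '[[[0,0,-8,30,-37,-4,1],[0,0,-16,60,-74,-8,1],[0,0,-24,90,-111,-12,1],[0,0,-32,120,-148,-16,1],[0,0,-40,150,-185,-20,1],[0,0,-48,180,-222,-24,1],[0,0,-53,210,-259,-28,1],[0,0,-53,240,-296,-32,1],[0,0,-53,270,-333,-36,1],[0,0,-53,300,-370,-40,1],[0,0,-53,330,-407,-44,1],[0,0,-53,350,-444,-44,1]]]' 20
python3 -m pendant '[[[0,0,0,3,-42,0,0.7],[0,0,0,6,-84,0,0.7],[0,0,0,9,-126,0,0.7],[0,0,0,12,-168,0,0.7],[0,0,0,15,-210,0,0.7],[0,0,0,18,-252,0,0.7],[0,0,0,20,-294,0,0.7],[0,0,0,22,-336,0,0.7],[0,0,0,25,-378,0,0.7],[0,0,0,27,-420,0,0.7],[0,0,0,29,-460,0,0.7],[0,0,0,29,-498,0,0.7]]]'
python3 -m pendant '[[[0,0,0,0,0,0,0.7],[0,0,0,0,0,0,0.7]]]'
python3 - <<'E'
from bench import env
import cv2,pickle
from scipy.spatial.transform import Rotation as R
o=env.get_obs();print(o['ee_pos'].round(4),R.from_quat(o['tcp_rot']).as_matrix().round(3),o['joints'].round(2))
r=env.get_image("wrist");cv2.imwrite("pics/w1.png",r["frame"][:,:,::-1])
pickle.dump((o,r),open("w1.pkl","wb"))
E
```

```text
clock: 1.35
ee_pos: [0.5519, 0.1986, 0.3601]
tcp_rot: [0.576, 0.818, -0.0, 0.0]
wrist_force: [-0.0, 0.4, 0.6]
opening: 0.094
finger_force: 0.0
clock: 2.55
ee_pos: [0.5795, -0.2993, 0.3605]
tcp_rot: [0.576, 0.818, -0.0, -0.0]
wrist_force: [0.8, 0.4, 0.5]
opening: 0.0657
finger_force: 0.0
clock: 2.75
ee_pos: [0.5793, -0.2984, 0.3603]
tcp_rot: [0.576, 0.817, -0.0, -0.0]
wrist_force: [0.3, 1.9, -0.7]
opening: 0.0657
finger_force: 0.0
[ 0.5793 -0.2984  0.3603] [[-0.335  0.942 -0.001]
 [ 0.942  0.335  0.   ]
 [ 0.    -0.001 -1.   ]] [-0.03  0.48  0.56  1.73 -0.29  1.02  0.97]
```

View pics/w1.png

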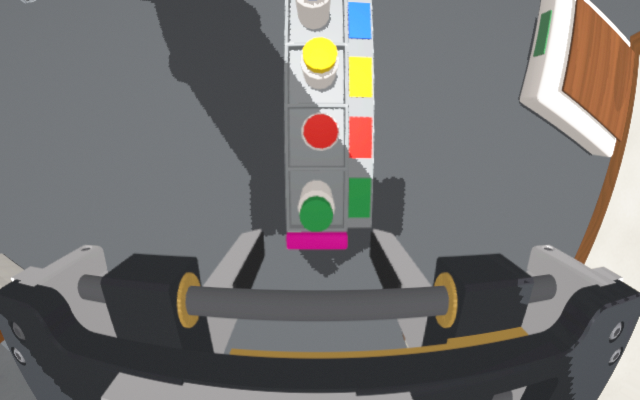

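The wrist view shows the green cap at (316,214) next to the magenta bar at (317,240), then red (320,132), yellow (320,55). The rack runs along the image vertical. I'll check the numbers against this view.

```bash
cat >> h.py <<'E'
from scipy.spatial.transform import Rotation as Ro
def wray(px,o,r):
    K=r["intrinsics"];d=(np.array(px)-[K[0,2],K[1,2]])/K[0,0];t=np.hypot(*d);v=np.r_[np.sin(t)*d/max(t,1e-9),np.cos(t)]
    R=Ro.from_quat(o['tcp_rot']).as_matrix();M=r["mount"]
    return o['ee_pos']+R@M[:3,3],R@(M[:3,:3]@v)
def onz(px,z,o,r):
    c,v=wray(px,o,r);return (c+v*(z-c[2])/v[2])[:2]
E
python3 - <<'E'
from h import *
import pickle
o,r=pickle.load(open("w1.pkl","rb"))
for k,s in dict(green=(316,214),red=(320,132),yellow=(320,55)).items():
    c=blob(r["frame"],k,s)[1];print('cap',k,c.round(1),onz(c,.094,o,r).round(4))
t=[]
for k,s in dict(green=(359,198),red=(360,137),yellow=(360,77)).items():
    c=blob(r["frame"],k,s)[1];t.append(onz(c,.011,o,r));print('tag',k,t[-1].round(4))
v=t[0]-t[2];print('yaw',np.degrees(np.arctan2(-v[0],v[1])),np.linalg.norm(v))
c=blob(r["frame"],'magenta',(317,240))[1];print('mag',onz(c,.03,o,r))
E
```

```text
cap green [315.8 214. ] [ 0.578  -0.2958]
cap red [320.3 130.8] [ 0.5588 -0.231 ]
cap yellow [319.3  54.6] [ 0.5372 -0.1729]
tag green [ 0.6231 -0.2825]
tag red [ 0.6011 -0.2215]
tag yellow [ 0.5789 -0.1599]
yaw -160.17177760577346 0.13026031047379338
mag [ 0.59408844 -0.33865636]
```

Both sources agree within 2 mm. Descending to grasp green.

```bash
python3 -m pendant '[[[0,0,0,0,1,-40,0.7],[0,0,0,0,1,-80,0.7],[0,0,0,0,1,-110,0.7],[0,0,0,0,1,-131,0.7],[0,0,0,0,1,-131,0.7],[0,0,0,0,1,-131,0.4],[0,0,0,0,1,-131,0.2],[0,0,0,0,1,-131,0.2],[0,0,0,0,1,-131,0.2],[0,0,0,0,1,-131,0.2],[0,0,0,0,1,-131,0.2],[0,0,0,0,1,-131,0.2]]]' 20
```

```text
clock: 4.0
ee_pos: [0.5798, -0.2966, 0.2305]
tcp_rot: [0.576, 0.818, 0.0, 0.0]
wrist_force: [-1.3, 1.7, 8.1]
opening: 0.0338
finger_force: 20.0
```

```bash
python3 -m pendant '[[[0,0,0,0,0,15,0.2],[0,0,0,0,0,45,0.2],[0,0,0,0,0,85,0.2],[0,0,0,0,0,120,0.2],[0,0,0,0,10,130,0.2],[0,0,0,-3,30,130,0.2],[0,0,-1,-7,60,130,0.2],[0,0,-2,-12,100,130,0.2],[0,0,-3,-17,140,130,0.2],[0,0,-4,-22,180,130,0.2],[0,0,-5,-27,220,130,0.2],[0,0,-6,-32,260,130,0.2]]]' 25
python3 -m pendant '[[[0,0,0,-5,40,0,0.2],[0,0,-1,-10,80,0,0.2],[0,0,-2,-15,120,0,0.2],[0,0,-2.6,-20,160,0,0.2],[0,0,-2.6,-25,200,0,0.2],[0,0,-2.6,-30,240,0,0.2],[0,0,-2.6,-35,275,0,0.2],[0,0,-2.6,-38,305,0,0.2],[0,0,-2.6,-40,325,0,0.2],[0,0,-2.6,-41,335,0,0.2],[0,0,-2.6,-41,335,0,0.2],[0,0,-2.6,-41,335,0,0.2]]]'
python3 - <<'E'
from bench import env
import cv2,pickle
from h import *
o=env.get_obs();print(o['ee_pos'].round(4),Ro.from_quat(o['tcp_rot']).as_matrix().round(3),o['joints'].round(2))
r=env.get_image("wrist");t=env.get_image("top")
pickle.dump((o,r,t),open("w2.pkl","wb"))
cv2.imwrite("pics/w2.png",r["frame"][:,:,::-1])
E
```

```text
clock: 5.2
ee_pos: [0.5469, -0.0348, 0.36]
tcp_rot: [0.618, 0.786, 0.0, -0.0]
wrist_force: [0.5, -0.2, -0.3]
opening: 0.0334
finger_force: 25.0
clock: 6.4
ee_pos: [0.507, 0.2971, 0.3597]
tcp_rot: [0.636, 0.772, -0.0, 0.0]
wrist_force: [-0.3, -0.5, -1.6]
opening: 0.0338
finger_force: 25.0
[0.507  0.2971 0.3597] [[-0.191  0.982 -0.   ]
 [ 0.982  0.191 -0.001]
 [-0.001 -0.    -1.   ]] [-0.99  0.35  0.44  1.87 -0.18  0.96 -0.28]
```

View pics/w2.png

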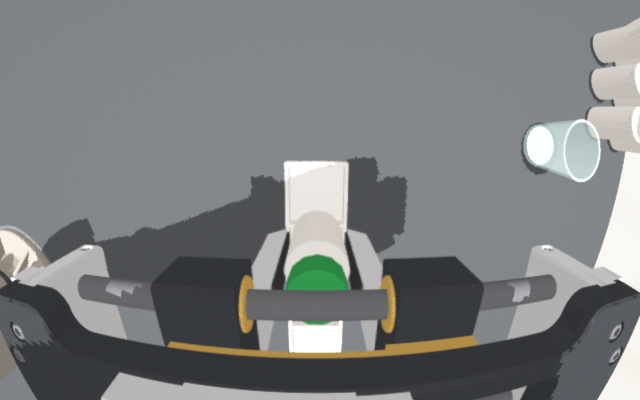

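The wrist view shows the upright bottle with its green cap at (318,290), held above the end cell. The far end edge of the feed rack runs from about (286,162) to (348,162).

Run:
```python
from h import *
import pickle
o,r,t=pickle.load(open("w2.pkl","rb"))
a,b=onz((285.5,162),.022,o,r),onz((348,162),.022,o,r);print(a,b,np.linalg.norm(a-b))
v=a-b;v/=np.linalg.norm(v);print('edge yaw',np.degrees(np.arctan2(v[1],v[0])))
ey=np.array([np.sin(np.radians(169)),np.cos(np.radians(169))])
m=(a+b)/2
for y in(-.099,-.033,.033,.099):print(y,(m+ey*(y+.134)).round(4))
```

```text
[0.46835037 0.32928627] [0.53144843 0.34160244] 0.06428882792622685
edge yaw -168.9552469394373
-0.099 [0.5066 0.3011]
-0.033 [0.5192 0.2363]
0.033 [0.5318 0.1715]
0.099 [0.5444 0.1067]
```

```bash
python3 -m pendant '[[[0,0,0,0,2,-20,0.2],[0,0,0,0,2,-55,0.2],[0,0,0,0,2,-90,0.2],[0,0,0,0,2,-112,0.2],[0,0,0,0,2,-122,0.2],[0,0,0,0,2,-126,0.2],[0,0,0,0,2,-128,0.2],[0,0,0,0,2,-129,0.2],[0,0,0,0,2,-129,0.2]]]'
```

```text
clock: 7.4
ee_pos: [0.5069, 0.3006, 0.2315]
tcp_rot: [0.635, 0.772, 0.001, 0.0]
wrist_force: [-0.5, 0.2, -0.2]
opening: 0.0335
finger_force: 25.0
```

```bash
python3 -m pendant '[[[0,0,0,0,0,-1.5,0.2],[0,0,0,0,0,-1.5,0.2],[0,0,0,0,0,-1.5,0.5],[0,0,0,0,0,-1.5,0.7],[0,0,0,0,0,-1.5,0.7],[0,0,0,0,0,-1.5,0.7],[0,0,0,0,0,15,0.7],[0,0,0,0,0,50,0.7],[0,0,0,0,0,90,0.7],[0,0,0,0,0,129,0.7],[0,0,0,0,-20,129,0.7],[0,0,0,0,-50,129,0.7]]]'
python3 - <<'E'
from bench import env
import cv2,pickle
from h import *
o=env.get_obs();print(o['ee_pos'].round(4))
r=env.get_image("wrist");t=env.get_image("top");s=env.get_image("scene")
pickle.dump((o,r,t,s),open("w3.pkl","wb"))
cv2.imwrite("pics/w3.png",np.hstack([r["frame"][:300,170:470],t["frame"][100:400,100:500]])[:,:,::-1])
for k,s0 in dict(green=(318,200),).items():
    c=blob(r["frame"],k,s0)[1];print('cap',k,c.round(1),onz(c,.094,o,r).round(4))
E
```

```text
clock: 8.6
ee_pos: [0.5065, 0.2512, 0.3605]
tcp_rot: [0.634, 0.773, 0.001, 0.0]
wrist_force: [1.2, -0.7, -0.4]
opening: 0.0657
finger_force: 0.0
[0.5065 0.2512 0.3605]
cap green [328.8 158.1] [0.5072 0.3012]
```

View pics/w3.png

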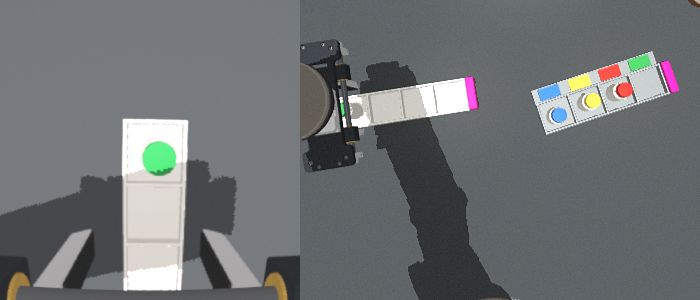

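Green stands in the end cell, cap at about (158,158) in the crop, measured at (0.507,0.301), which is on target. Next is red.

```bash
python3 -m pendant '[[[0,0,1,5,-45,0,0.7],[0,0,2,10,-90,0,0.7],[0,0,3,15,-135,0,0.7],[0,0,4,20,-180,0,0.7],[0,0,5,25,-225,0,0.7],[0,0,6,30,-270,0,0.7],[0,0,7,35,-315,0,0.7],[0,0,8,40,-360,0,0.7],[0,0,8.6,45,-405,0,0.7],[0,0,8.6,50,-450,0,0.7],[0,0,8.6,53,-475,0,0.7],[0,0,8.6,53,-481,0,0.7]]]'
python3 -m pendant '[[[0,0,0,0,0,-10,0.7],[0,0,0,0,0,-50,0.7],[0,0,0,0,0,-90,0.7],[0,0,0,0,0,-118,0.7],[0,0,0,0,0,-130,0.7],[0,0,0,0,0,-130,0.7],[0,0,0,0,0,-130,0.4],[0,0,0,0,0,-130,0.2],[0,0,0,0,0,-130,0.2],[0,0,0,0,0,-130,0.2],[0,0,0,0,0,-130,0.2],[0,0,0,0,0,-130,0.2]]]' 25
```

```text
clock: 9.95
ee_pos: [0.5596, -0.2333, 0.3591]
tcp_rot: [0.577, 0.817, -0.001, 0.0]
wrist_force: [-0.4, -0.2, -0.4]
opening: 0.0656
finger_force: 0.0
clock: 11.15
ee_pos: [0.5598, -0.2306, 0.2303]
tcp_rot: [0.576, 0.818, 0.0, 0.0]
wrist_force: [-0.5, 2.4, 8.0]
opening: 0.0332
finger_force: 25.0
```

```bash
python3 -m pendant '[[[0,0,0,0,0,15,0.2],[0,0,0,0,0,45,0.2],[0,0,0,0,0,85,0.2],[0,0,0,0,0,120,0.2],[0,0,0,0,10,130,0.2],[0,0,0,-3,30,130,0.2],[0,0,-1,-5,60,130,0.2],[0,0,-2,-9,100,130,0.2],[0,0,-3,-12,140,130,0.2],[0,0,-4,-16,180,130,0.2],[0,0,-5,-19,220,130,0.2],[0,0,-6,-22,255,130,0.2]]]'
python3 -m pendant '[[[0,0,0,-3,35,0,0.2],[0,0,-1,-7,75,0,0.2],[0,0,-2,-10,115,0,0.2],[0,0,-2.6,-13,150,0,0.2],[0,0,-2.6,-16,180,0,0.2],[0,0,-2.6,-18,200,0,0.2],[0,0,-2.6,-18.5,211,0,0.2],[0,0,-2.6,-18.5,211,0,0.2],[0,0,-2.6,-18.5,211,0,0.2]]]'
python3 -m pendant '[[[0,0,0,0,0,-20,0.2],[0,0,0,0,0,-55,0.2],[0,0,0,0,0,-90,0.2],[0,0,0,0,0,-112,0.2],[0,0,0,0,0,-122,0.2],[0,0,0,0,0,-126,0.2],[0,0,0,0,0,-128,0.2],[0,0,0,0,0,-129,0.2],[0,0,0,0,0,-130,0.2],[0,0,0,0,0,-130,0.2]]]'
```

```text
clock: 12.35
ee_pos: [0.5369, 0.0267, 0.36]
tcp_rot: [0.618, 0.786, 0.0, -0.0]
wrist_force: [1.0, 0.4, -1.2]
opening: 0.0337
finger_force: 25.0
clock: 13.25
ee_pos: [0.5192, 0.2344, 0.3597]
tcp_rot: [0.636, 0.772, -0.0, 0.0]
wrist_force: [-0.5, -0.5, -0.9]
opening: 0.0335
finger_force: 25.0
clock: 14.25
ee_pos: [0.5194, 0.2356, 0.2303]
tcp_rot: [0.635, 0.772, 0.001, 0.0]
wrist_force: [0.9, 0.0, 2.0]
opening: 0.0337
finger_force: 25.0
```

```bash
python3 -m pendant '[[[0,0,0,0,0,-0.5,0.2],[0,0,0,0,0,-0.5,0.5],[0,0,0,0,0,-0.5,0.7],[0,0,0,0,0,-0.5,0.7],[0,0,0,0,0,-0.5,0.7],[0,0,0,0,0,15,0.7],[0,0,0,0,0,50,0.7],[0,0,0,0,0,90,0.7],[0,0,0,0,0,130,0.7],[0,0,0,1,-20,130,0.7],[0,0,1,3,-50,130,0.7],[0,0,1,3,-50,130,0.7]]]'
python3 - <<'E'
from bench import env
import pickle
from h import *
o=env.get_obs();r=env.get_image("wrist")
pickle.dump((o,r),open("w4.pkl","wb"))
for k,s0 in dict(green=(318,90),red=(320,160)).items():
    c=blob(r["frame"],k,s0)[1];print('cap',k,c.round(1),onz(c,.094,o,r).round(4))
E
python3 -m pendant '[[[0,0,1,2,-40,0,0.7],[0,0,2,4,-80,0,0.7],[0,0,3,6,-120,0,0.7],[0,0,4,8,-160,0,0.7],[0,0,5,10,-200,0,0.7],[0,0,6,12,-240,0,0.7],[0,0,7,14,-280,0,0.7],[0,0,7.6,15,-315,0,0.7],[0,0,7.6,16,-340,0,0.7],[0,0,7.6,16,-357,0,0.7],[0,0,7.6,16,-357,0,0.7],[0,0,7.6,16,-357,0,0.7]]]'
```

```text
clock: 15.45
ee_pos: [0.5224, 0.1817, 0.3613]
tcp_rot: [0.63, 0.777, 0.0, 0.0]
wrist_force: [-0.2, -0.2, -0.1]
opening: 0.0661
finger_force: 0.0
cap green [328.1  70.7] [0.5074 0.3001]
cap red [326.6 151.9] [0.5198 0.2358]
clock: 16.7
ee_pos: [0.5384, -0.1709, 0.3599]
tcp_rot: [0.576, 0.818, 0.0, -0.0]
wrist_force: [-0.5, 0.8, -0.3]
opening: 0.066
finger_force: 0.0
```

```bash
python3 -m pendant '[[[0,0,0,0,-0.5,-10,0.7],[0,0,0,0,-0.5,-50,0.7],[0,0,0,0,-0.5,-90,0.7],[0,0,0,0,-0.5,-118,0.7],[0,0,0,0,-0.5,-129.5,0.7],[0,0,0,0,-0.5,-129.5,0.7],[0,0,0,0,-0.5,-129.5,0.4],[0,0,0,0,-0.5,-129.5,0.2],[0,0,0,0,-0.5,-129.5,0.2],[0,0,0,0,-0.5,-129.5,0.2],[0,0,0,0,-0.5,-129.5,0.2],[0,0,0,0,-0.5,-129.5,0.2]]]' 25
python3 -m pendant '[[[0,0,0,0,0,15,0.2],[0,0,0,0,0,45,0.2],[0,0,0,0,0,85,0.2],[0,0,0,0,0,120,0.2],[0,0,0,0,10,130,0.2],[0,0,-1,0,30,130,0.2],[0,0,-2,-1,60,130,0.2],[0,0,-3,-2,100,130,0.2],[0,0,-4,-2,140,130,0.2],[0,0,-5,-3,180,130,0.2],[0,0,-6,-4,220,130,0.2],[0,0,-7,-4,255,130,0.2]]]'
python3 -m pendant '[[[0,0,-1,-1,35,0,0.2],[0,0,-1.6,-2,65,0,0.2],[0,0,-1.6,-2.5,82,0,0.2],[0,0,-1.6,-2.5,87,0,0.2],[0,0,-1.6,-2.5,87,0,0.2],[0,0,-1.6,-2.5,87,0,0.2]]]'
```

```text
clock: 17.9
ee_pos: [0.5383, -0.1721, 0.2308]
tcp_rot: [0.576, 0.818, 0.0, 0.0]
wrist_force: [-1.6, 1.7, 9.2]
opening: 0.0336
finger_force: 25.0
clock: 19.1
ee_pos: [0.5335, 0.0852, 0.3605]
tcp_rot: [0.624, 0.781, 0.0, -0.0]
wrist_force: [0.1, 0.3, -0.6]
opening: 0.0335
finger_force: 25.0
clock: 19.7
ee_pos: [0.5318, 0.1684, 0.3603]
tcp_rot: [0.636, 0.772, -0.0, 0.0]
wrist_force: [-0.4, 0.4, -1.3]
opening: 0.0336
finger_force: 25.0
```

```bash
python3 -m pendant '[[[0,0,0,0,0,-20,0.2],[0,0,0,0,0,-55,0.2],[0,0,0,0,0,-90,0.2],[0,0,0,0,0,-112,0.2],[0,0,0,0,0,-122,0.2],[0,0,0,0,0,-126,0.2],[0,0,0,0,0,-128,0.2],[0,0,0,0,0,-129,0.2],[0,0,0,0,0,-130,0.2],[0,0,0,0,0,-130,0.2]]]'
python3 -m pendant '[[[0,0,0,0,0,-0.5,0.2],[0,0,0,0,0,-0.5,0.5],[0,0,0,0,0,-0.5,0.7],[0,0,0,0,0,-0.5,0.7],[0,0,0,0,0,-0.5,0.7],[0,0,0,0,0,15,0.7],[0,0,0,0,0,50,0.7],[0,0,0,0,0,90,0.7],[0,0,0,0,0,130,0.7],[0,0,0,-1,-20,130,0.7],[0,0,1,-3,-50,130,0.7],[0,0,2,-6,-85,130,0.7]]]'
python3 -m pendant '[[[0,0,1,-3,-40,0,0.7],[0,0,2,-6,-80,0,0.7],[0,0,3,-9,-120,0,0.7],[0,0,4,-12,-150,0,0.7],[0,0,5,-15,-180,0,0.7],[0,0,6,-16,-194.5,0,0.7],[0,0,6.6,-16,-194.5,0,0.7],[0,0,6.6,-16,-194.5,0,0.7],[0,0,6.6,-16,-194.5,0,0.7]]]'
python3 - <<'E'
from bench import env
import cv2,pickle
from h import *
o=env.get_obs();r=env.get_image("wrist");t=env.get_image("top")
cv2.imwrite("pics/w5.png",np.hstack([r["frame"][:300,170:470],t["frame"][100:400,100:500]])[:,:,::-1])
for k,s0 in dict(blue=(318,214),).items():
    c=blob(r["frame"],k,s0)[1];print('cap',k,c.round(1),onz(c,.094,o,r).round(4))
E
```

```text
clock: 20.7
ee_pos: [0.5319, 0.1701, 0.2308]
tcp_rot: [0.635, 0.772, 0.001, 0.0]
wrist_force: [0.9, -0.2, 1.9]
opening: 0.0338
finger_force: 25.0
clock: 21.9
ee_pos: [0.5255, 0.0846, 0.3615]
tcp_rot: [0.621, 0.784, 0.001, 0.0]
wrist_force: [0.3, -0.3, 0.0]
opening: 0.0659
finger_force: 0.0
clock: 22.8
ee_pos: [0.5098, -0.1086, 0.3605]
tcp_rot: [0.575, 0.818, 0.0, -0.0]
wrist_force: [-0.4, 0.2, -0.0]
opening: 0.0656
finger_force: 0.0
cap blue [313.8 215.1] [ 0.5076 -0.1074]
```

View pics/w5.png

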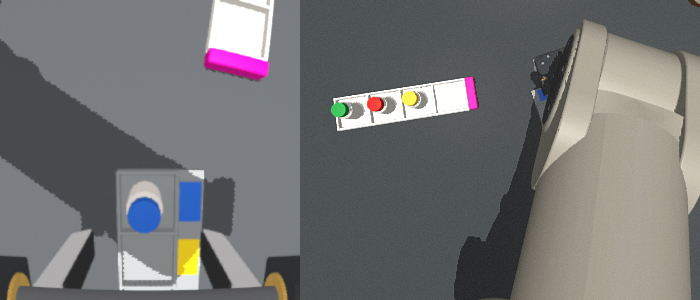

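Green, red and yellow stand upright in feed cells 1–3 (at (340,110), (375,104) and (410,98) in the crop). Blue is under the gripper at (144,215).

```bash
python3 -m pendant '[[[0,0,0,0,0,-10,0.7],[0,0,0,0,0.5,-50,0.7],[0,0,0,0,0.5,-90,0.7],[0,0,0,0,0.5,-118,0.7],[0,0,0,0,0.5,-130,0.7],[0,0,0,0,0.5,-130,0.7],[0,0,0,0,0.5,-130,0.4],[0,0,0,0,0.5,-130,0.2],[0,0,0,0,0.5,-130,0.2],[0,0,0,0,0.5,-130,0.2],[0,0,0,0,0.5,-130,0.2],[0,0,0,0,0.5,-130,0.2]]]' 25
python3 -m pendant '[[[0,0,0,0,0,15,0.2],[0,0,0,0,0,45,0.2],[0,0,0,0,0,85,0.2],[0,0,0,0,0,120,0.2],[0,0,0,0,10,130,0.2],[0,0,-1,4,30,130,0.2],[0,0,-3,9,60,130,0.2],[0,0,-4,15,95,130,0.2],[0,0,-5,21,130,130,0.2],[0,0,-6,27,165,130,0.2],[0,0,-7,32,195,130,0.2],[0,0,-8,34,208,130,0.2]]]'
python3 -m pendant '[[[0,0,-0.6,0.5,5.5,0,0.2],[0,0,-0.6,0.5,5.5,0,0.2],[0,0,-0.6,0.5,5.5,-20,0.2],[0,0,-0.6,0.5,5.5,-55,0.2],[0,0,-0.6,0.5,5.5,-90,0.2],[0,0,-0.6,0.5,5.5,-112,0.2],[0,0,-0.6,0.5,5.5,-122,0.2],[0,0,-0.6,0.5,5.5,-127,0.2],[0,0,-0.6,0.5,5.5,-129,0.2],[0,0,-0.6,0.5,5.5,-130,0.2],[0,0,-0.6,0.5,5.5,-130,0.2]]]'
```

```text
clock: 24.1
ee_pos: [0.5098, -0.1091, 0.2307]
tcp_rot: [0.576, 0.818, 0.0, 0.0]
wrist_force: [-1.6, 0.5, 9.4]
opening: 0.0338
finger_force: 25.0
clock: 25.3
ee_pos: [0.5437, 0.1019, 0.361]
tcp_rot: [0.63, 0.776, 0.0, -0.0]
wrist_force: [0.2, 0.5, -1.6]
opening: 0.0338
finger_force: 25.0
clock: 26.4
ee_pos: [0.5444, 0.1045, 0.2309]
tcp_rot: [0.635, 0.772, 0.001, 0.0]
wrist_force: [0.1, -1.4, -0.9]
opening: 0.0339
finger_force: 25.0
```

```bash
python3 -m pendant '[[[0,0,0,0,0,-1,0.2],[0,0,0,0,0,-1,0.2],[0,0,0,0,0,-1,0.5],[0,0,0,0,0,-1,0.7],[0,0,0,0,0,-1,0.7],[0,0,0,0,0,-1,0.7],[0,0,0,0,0,15,0.7],[0,0,0,0,0,50,0.7],[0,0,0,0,0,90,0.7],[0,0,0,0,0,130,0.7],[0,0,0,0,-25,140,0.7],[0,0,0,0,-65,150,0.7]]]'
python3 -m pendant '[[[0,0,0,0,-45,0,0.7],[0,0,0,0,-90,0,0.7],[0,0,0,0,-135,0,0.7],[0,0,0,0,-180,0,0.7],[0,0,0,0,-225,0,0.7],[0,0,0,0,-250,0,0.7],[0,0,0,0,-250,0,0.7],[0,0,0,0,-250,0,0.7]]]'
python3 - <<'E'
from bench import env
import cv2
from h import *
T=env.get_image("top");S=env.get_image("scene")
cv2.imwrite("pics/f.png",np.hstack([T["frame"][130:330,100:400],S["frame"][60:260,280:580]])[:,:,::-1])
P=dict(green=(.507,.3005),red=(.5195,.2355),yellow=(.532,.170),blue=(.5445,.105))
for k,p in P.items():
    m=CAP+[*p,.051];ob=[]
    for r in(T,S): ob.append(blob(r["frame"],k,hullc(m,r))[1])
    f=lambda x:np.r_[hullc(CAP+x,T)-ob[0],hullc(CAP+x,S)-ob[1]]
    r=least_squares(f,[*p,.051],x_scale=.05,diff_step=1e-3);d=rz(np.radians(168.95))@(r.x-[.525,.2025,0]);print(k,r.x.round(4),'feed frame',d.round(4),'res',r.fun.round(1))
E
```

```text
clock: 27.6
ee_pos: [0.5443, 0.0409, 0.3814]
tcp_rot: [0.634, 0.774, 0.001, 0.0]
wrist_force: [0.1, -0.4, -0.5]
opening: 0.0654
finger_force: 0.0
clock: 28.4
ee_pos: [0.544, -0.2108, 0.3799]
tcp_rot: [0.636, 0.772, -0.0, -0.0]
wrist_force: [0.6, 1.1, 0.4]
opening: 0.0659
finger_force: 0.0
green [0.5088 0.2998 0.0527] feed frame [-0.0027 -0.0986  0.0527] res [-0.4 -0.3 -0.6  0.2]
red [0.5215 0.2339 0.0533] feed frame [-0.0026 -0.0315  0.0533] res [-0.4 -0.3 -0.6  0.1]
yellow [0.5334 0.17   0.0525] feed frame [-0.002   0.0336  0.0525] res [-0.3 -0.3 -0.6  0.1]
blue [0.5461 0.1041 0.0537] feed frame [-0.0019  0.1006  0.0537] res [-0.3 -0.3 -0.5  0.1]
```

View pics/f.png

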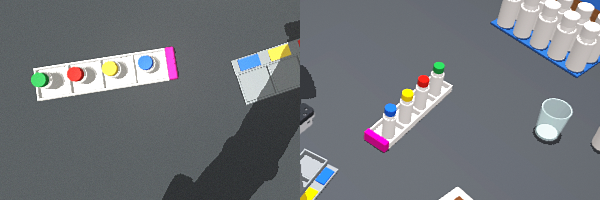

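All four stand upright, and blue is next to the feed rack's magenta end. In the top crop they are at green (40,79), red (75,74), yellow (110,68) and blue (146,62). Each is within 3 mm of its cell centre, so I'm handing the job in.

```bash
python3 -c "
from bench import env
print(env.close_job())"
```

```text
the job is handed in; nothing more can be done
None
```

The four bottles stand upright in the feed rack in reverse order (green, red, yellow, blue, with blue next to its magenta end), each measured within about 3 mm of its cell centre; I handed the job in after about 28 s of robot time, and no verdict came back.

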